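# Close up the chuck accessory chest

### The job

The small grey accessory chest on the laser's base plate has been left open. First push its drawer fully home until it seats in its catch, then press the hinged lid down past its catch so that it is fully shut and stays shut. Leave the other things on the bench where they are.

Things in the scene. Friction and masses are not known exactly. Their poses are not given: they have to be found in the camera images.
- chest: grey steel accessory chest fixed on a flat dark base plate whose top is 12 mm above the bench; 130 mm deep (x), 200 mm wide (y), 85 mm high without the lid. Origin: centre of its underside, on the base plate. Its front, with the drawer, faces the chest's own -x; z up. It has an open tray on top (spare jaws, 35 mm deep) covered by the lid, and one drawer below the tray
- chest_drawer (a joint): how far the drawer is out, m: 0 = home and seated in its catch; it slides out along the chest's -x, up to 0.075. A sprung ball catch resists with about 10 N over the last 16 mm, and pulls the drawer in over the last 5 mm
- drawer_bar (a point): middle of the drawer's steel bar handle: a round bar 8 mm thick and 90 mm long along the chest's y, 34 mm in front of the drawer's front, 30 mm above the chest's underside; moves with the drawer. The drawer's front is 190 mm wide and reaches from 8 to 48 mm above the chest's underside
- chest_lid (a joint): lid angle, rad: 0 = shut flat on the chest, grows as its front edge swings up and back (1.57 = upright). The stiff hinge holds the lid wherever it is left. A sprung ball catch resists with about 12 N at the front edge from 0.15 rad; past about 0.04 rad it pulls the lid shut
- chest_lid_hinge (a point): middle of the lid's hinge line, which lies along the chest's y at the rear top edge of the chest (65 mm behind the chest's origin along +x, 85 mm above its underside)
- lid_edge (a point): middle of the lid's front edge, on its outer (upper) face; moves with the lid. The lid is a flat grey plate 130 mm from hinge to front edge, 200 mm wide along y, 12 mm thick; shut, its outer face is 97 mm above the chest's underside
- rotary_chuck: bystander fixed on the base plate: aluminium and black rotary fixture with a three-jaw chuck disc facing forward, 130 x 120 mm, 126 mm high; stands to the left or right of the chest
- copper_blank: bystander: loose thin copper plate, 70 x 45 x 4 mm; origin at the centre of its underside
- glass_dish: bystander: loose round glass dish, diameter 56, 14 mm high; origin at the centre of its underside
- screwdriver: bystander: loose screwdriver lying down, 180 mm long; origin under its middle
- cleaner_bottle: bystander: loose white bottle, diameter 60, 140 mm high; origin at the centre of its underside
- v_block: bystander: loose steel block with a groove along its top, 70 x 45 x 38 mm; origin at the centre of its underside
- loupe: bystander: loose black eye loupe standing up, diameter 40, 34 mm high; origin at the centre of its underside

How it is judged:
On the way, in this order (a step that is already met when the one before it is completed fails the run):
1. the drawer is home, seated in its catch, while the lid is still open (value of joint chest_drawer below 0.003 m and value of joint chest_lid above 0.2 rad), for 0.2 s.
2. the lid is pressed shut past its catch (value of joint chest_lid below 0.025 rad and value of joint chest_drawer below 0.003 m), for 0.2 s.
At the end, for the whole second after the job is handed in: The drawer is home (within 3 mm of fully in) and the lid is shut past its catch (within 0.025 rad of fully closed, about 3 mm at its front edge) and still (all of step 2 and velocity of joint chest_lid between -0.05 and 0.05 rad/s); the robot touches nothing.
It fails at once if a loose bystander (copper plate, glass dish, screwdriver, bottle, grooved block or loupe) is shifted by more than 30 mm or toppled (distance of any of copper_blank, glass_dish, screwdriver, cleaner_bottle, v_block, loupe from where it was at the start of the episode above 0.03 m or angle between any of cleaner_bottle, loupe's own z axis and vertical above 0.5 rad).
It also fails if it takes over 48 s, if anything falls off the work surface, if the arm or the gripper's body presses on something with over 40 N, if the wrist force passes 120 N, or if a joint passes its speed limit or range.

### The arm

A 6-joint arm with a two-finger parallel gripper is mounted at the origin on the work surface. World frame = base frame: x ahead of the robot, y to its left, z up, the work surface at z = 0. Lengths are in m, angles in rad, forces in N, time in s.
With the tool pointing down it reaches from about 0.375 to 0.975 m from the base axis. Payload 3.8 kg.
Tool frame: the origin (TCP) lies midway between the tips of the shut fingers; the grasp point (between the pads) lies 19 mm behind it; z points along the fingers, y is the line along which they close (so a half turn about z gives the same grasp; the last joint's range is limited). The gripper opens to 85 mm and grips with 20 to 120 N. Pads are 22 mm wide; open, the fingers measure 114 mm over their backs; the gripper's body (76 mm by 85 mm) begins 54 mm behind the grasp point. The pads swing forward as they close: fully open they stand 13 mm farther back than shut.
Start: joints at [1.098, 0.264, 1.604, -0, 1.274, -0.037], TCP at [0.285, 0.612, 0.231] pointing down, gripper open.
Joint ranges: [-2.63, 2.63], [-0.94, 2.18], [0.31, 2.57], [-1.31, 4.45], [0, 2.66], [-2.55, 2.55]. Speed limits (rad/s): [2.57, 2.57, 3.14, 3.14, 3.14, 3.14].

### API

Orientations are given as a rotation vector (axis times angle).
In Python, from workcell import * gives the robot as it stands. The module is installed in compiled form; this text tells all that it offers.
- The arm moves only by the tool apply_moves, never from a script. Its arguments are lists of equal length, an entry for each row: "fingers": the opening, from 0 (shut) to 1 (fully open); "travel": the shift along the tool's x, y, z normalised to -1 to 1, where 1 is 0.05 m, a list of three; "rotation": the turn, a rotation vector about the tool's x, y, z normalised to -1 to 1, where 1 is 6 degrees, a list of three. In form: {"fingers": [fingers, ...], "travel": [[dx, dy, dz], ...], "rotation": [[ax, ay, az], ...]}. A call has 1 to 12 rows; each row shifts and turns the commanded pose from where the row before left it, along the tool's axes as they then stand; what a row does not reach is not made up. A row lasts 1/10 s, in which the tool goes at most 50 mm and 8.59 degrees, less where a joint would pass 70% of its speed; a pose out of reach is approached as far as the arm can. A call with a number of a shift or a turn outside -1 to 1 is refused whole. A call with a gripper value outside its range is refused whole. The fingers move at their own pace and stop on an object; "newtons" is the grip in N (left out, the last holds). Time passes only in rows, so rows that do not move let the fingers close. It gives the time, the measured TCP pose, the force, the opening and the grip force at its end, in the units of the state.
- read_state(): the state, without advancing time (a new reading comes with each control period).
- read_camera(name): name is "scene" or "top" or "wrist"; returns a dict with "image" (420x560x3 uint8, red, green, blue), "fx", "fy", "cx", "cy" (pixels), "extrinsics" (4x4, takes a point from world to camera coordinates). Camera axes: x right, y down, z forward; pixel columns grow to the right and rows downward; lengths in m; the calibration is good to about 2 mm. A picture is of the moment at which its call begins. There is no depth.
- finish_job(): hands the job in; it is judged then, once.
Trained networks look in the newest picture that a camera, given by its name, has taken for a name from the list of things; names that differ only in an ending like _2 or _b are one class to them, and where a whole thing is asked for, a point or a joint stands for the part that bears it (a point fixed in the world has none). Each returns a list of dicts, best first, with "p" (0 to 1); they miss things now and then, are a little off and sometimes report something else, mostly with a low value. They report only what shows in the picture. A call takes as long as a camera call.
- regions_of(camera, name): "mask" (420x560 bool, what is visible of it) and "bbox" ([left, top, width, height] in pixels, round what is visible of it).
- tip_of(camera, name): "location" ([column, row] in pixels: a listed point, or the origin of a listed thing).
The state is a dict: "time": time; "q": joint angles; "joint_vel": joint speeds; "joint_torque": joint torques, N m; "tool_pos": TCP position; "tcp_rot": TCP orientation; "wrist_force": force on the tool from outside, world axes, zero at the start; "torque": the same for the moment, N m; "width": opening from 0.0 (shut) to 1.0 (fully open); "grip_force": force on a finger pad.
Only numpy, scipy, OpenCV 4.12 (cv2) and the standard library are available. Lean on these libraries where they do the work, as an engineer would, in place of code of your own. Each camera call takes 0.05 s, during which the arm holds its last target. There are 200 camera calls.

## Working session

There is one attempt and no reset: what is moved stays moved. The work goes in short steps, Python scripts to look and compute and a tool call to move; the robot and the scene stay as the last step left them, time stands still between calls to the robot, and variables do not carry over. Pictures are saved under pics/ and viewed, at most 10 in all, crops included, and the job is handed in when it is done.

Besides the shell and the picture viewer there is one more tool, called as name(argument=value, ...) on one line, values as JSON. apply_moves: Moves the arm, as the interface text tells. Scaled input: -1 to 1 covers 0.05 m each way for a shift and 6 degrees each way for a turn. Its arguments: {"type":"object","properties":{"fingers":{"type":"array","items":{"type":"number"}},"travel":{"type":"array","items":{"type":"array","items":{"type":"number"}}},"rotation":{"type":"array","items":{"type":"array","items":{"type":"number"}}},"newtons":{"type":"number"}},"required":["fingers","travel","rotation"]}

```bash
mkdir -p pics; cat > h.py <<'E'
from workcell import *
import numpy as np, cv2
from scipy.spatial.transform import Rotation as R
def ray(c,px):
    E=np.array(c["extrinsics"]);Rm=E[:3,:3];o=-Rm.T@E[:3,3]
    d=Rm.T@np.array([(px[0]-c["cx"])/c["fx"],(px[1]-c["cy"])/c["fy"],1]);return o,d/np.linalg.norm(d)
def atz(c,px,z):
    o,d=ray(c,px);return o+d*(z-o[2])/d[2]
def proj(c,p):
    E=np.array(c["extrinsics"]);q=E[:3,:3]@np.array(p)+E[:3,3];return np.array([c["fx"]*q[0]/q[2]+c["cx"],c["fy"]*q[1]/q[2]+c["cy"]])
def tri(a,pa,b,pb):
    o1,d1=ray(a,pa);o2,d2=ray(b,pb);A=np.stack([d1,-d2],1);s=np.linalg.lstsq(A,o2-o1,rcond=None)[0]
    p,q=o1+s[0]*d1,o2+s[1]*d2;return (p+q)/2,np.linalg.norm(p-q)
E
python3 - <<'E'
from h import *
cs={}
for n in("scene","top"):
    c=cs[n]=read_camera(n);cv2.imwrite(f"pics/{n}1.png",c["image"][:,:,::-1])
    for t in("chest","drawer_bar","lid_edge","chest_lid_hinge","rotary_chuck","copper_blank","glass_dish","screwdriver","cleaner_bottle","v_block","loupe"):
        c[t]=[(np.round(x["location"],1).tolist(),round(x["p"],2)) for x in tip_of(n,t)[:2]]
        print(n,t,c[t], np.round(atz(c,c[t][0][0],0),3) if c[t] else"")
a,b=cs["scene"],cs["top"]
for t in("chest","drawer_bar","lid_edge","chest_lid_hinge","cleaner_bottle","rotary_chuck"):
    if a[t] and b[t]:
        p,e=tri(a,a[t][0][0],b,b[t][0][0]);print(t,p.round(3),round(e,4))
s=read_state();print(s["tool_pos"],s["tcp_rot"],s["time"])
print(R.from_rotvec(s["tcp_rot"]).as_matrix().round(3))
E
```

```text
scene chest [([229.9, 256.9], 0.71), ([130.8, 284.2], 0.65)] [ 0.606 -0.175  0.   ]
scene drawer_bar [([336.2, 222.8], 0.73)] [0.604 0.192 0.   ]
scene lid_edge [([227.0, 202.2], 0.67)] [ 0.356 -0.096  0.   ]
scene chest_lid_hinge [] 
scene rotary_chuck [([338.0, 222.3], 0.96)] [0.605 0.198 0.   ]
scene copper_blank [([261.5, 209.3], 0.45)] [ 0.44  -0.003  0.   ]
scene glass_dish [([131.5, 285.0], 0.73), ([286.9, 234.6], 0.72)] [ 0.595 -0.467  0.   ]
scene screwdriver [([360.6, 169.7], 0.6), ([126.8, 246.2], 0.35)] [0.383 0.42  0.   ]
scene cleaner_bottle [([408.4, 196.5], 0.79)] [0.589 0.486 0.   ]
scene v_block [([129.2, 245.2], 0.57), ([263.2, 208.8], 0.21)] [ 0.429 -0.441  0.   ]
scene loupe [([129.2, 282.4], 0.64)] [ 0.582 -0.471  0.   ]
top chest [([329.3, 182.3], 0.86)] [ 0.617 -0.174 -0.   ]
top drawer_bar [([339.4, 227.2], 0.91)] [ 0.479 -0.203  0.   ]
top lid_edge [([336.0, 169.6], 0.6)] [ 0.657 -0.195  0.   ]
top chest_lid_hinge [([329.3, 153.5], 0.93)] [ 0.707 -0.175  0.   ]
top rotary_chuck [([418.7, 243.7], 0.6), ([207.8, 182.8], 0.58)] [ 0.429 -0.444  0.   ]
top copper_blank [([274.4, 233.6], 0.54)] [ 0.46  -0.005  0.   ]
top glass_dish [([272.1, 183.5], 0.66)] [0.614 0.002 0.   ]
top screwdriver [([129.5, 255.1], 0.9)] [0.395 0.433 0.   ]
top cleaner_bottle [([117.7, 199.2], 0.88)] [0.565 0.474 0.   ]
top v_block [([417.6, 243.5], 0.87)] [ 0.43 -0.44  0.  ]
top loupe [([423.8, 187.5], 0.67)] [ 0.601 -0.464  0.   ]
chest [ 0.615 -0.175  0.009] 0.0047
drawer_bar [ 0.586 -0.029  0.114] 0.3918
lid_edge [ 0.618 -0.17   0.22 ] 0.0022
cleaner_bottle [ 0.572  0.488 -0.015] 0.0209
rotary_chuck [ 0.612 -0.146  0.263] 0.5833
[0.28494461 0.61187575 0.23127482] [ 6.79142521e-01  3.06728679e+00 -1.16915021e-04] 1.2
[[-0.907  0.422  0.   ]
 [ 0.422  0.907 -0.   ]
 [-0.    -0.    -1.   ]]
```

View pics/scene1.png

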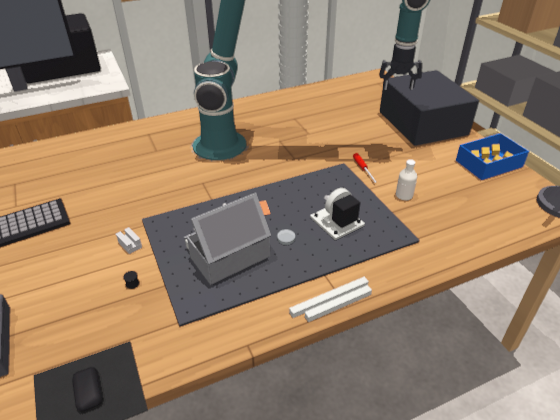

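View pics/top1.png

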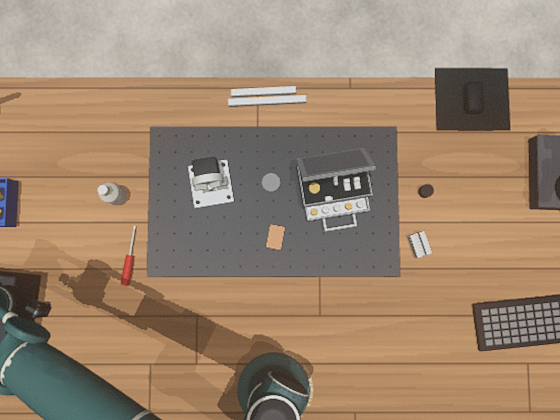

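The scene view shows the chest at about (229,250) with its lid leaning back open. The top view shows the tray at about (335,185), the drawer out with its bar at about (339,227), and the lid edge behind. The copper blank (275,237) and the dish (271,183) lie to the left of the chest. Next I compute the chest pose and the offset in chest axes.

```bash
python3 - <<'E'
from h import *
c=read_camera("top")
P={t:atz(c,tip_of("top",t)[0]["location"],z) for t,z in(("chest",.012),("drawer_bar",.042),("chest_lid_hinge",.097))}
for k,v in P.items():print(k,v.round(4))
d=P["chest_lid_hinge"]-P["drawer_bar"];print("len",np.hypot(*d[:2]),"yaw",np.degrees(np.arctan2(d[1],d[0])))
m=regions_of("top","drawer_bar")[0];print(m["bbox"],m["p"])
# drawn model check
yaw=np.arctan2(d[1],d[0]);Rz=R.from_euler("z",yaw).as_matrix()
best=P["chest"]*.0+ (P["chest_lid_hinge"]-Rz@[.065,0,.085]);best=(best+P["chest"])/2
print("chest",best.round(4), "bar in chest",(Rz.T@(P["drawer_bar"]-best)).round(4))
im=cv2.resize(c["image"][130:250,270:410,::-1],None,fx=5,fy=5,interpolation=cv2.INTER_CUBIC)
f=lambda p:tuple(((proj(c,best+Rz@np.array(p))-[270,130])*5).astype(int).tolist())
q=[f((x,y,.085)) for x,y in((-.065,-.1),(-.065,.1),(.065,.1),(.065,-.1))]
cv2.polylines(im,[np.array(q)],True,(0,0,255),1)
bx=(Rz.T@(P["drawer_bar"]-best))[0]
cv2.line(im,f((bx,-.045,.03)),f((bx,.045,.03)),(0,255,0),1)
for th in(.9,1.1,1.3,1.5):
    r=lambda y:f((.065-.13*np.cos(th)+.012*np.sin(th),y,.085+.13*np.sin(th)+.012*np.cos(th)))
    cv2.line(im,r(-.1),r(.1),(255,255,0),1)
cv2.imwrite("pics/chk.png",im)
s=read_state();print("tcp in chest",Rz.T@(s["tool_pos"]-best),"turn z deg",np.degrees(np.arctan2(.907,.422)-yaw))
E
```

```text
chest [ 0.6107 -0.1623  0.012 ]
drawer_bar [ 0.4781 -0.2003  0.042 ]
chest_lid_hinge [ 0.6844 -0.1705  0.097 ]
len 0.2084812464962526 yaw 8.214859222515338
[292.6, 146.6, 83.5, 36.9] 0.32
chest [ 0.6154 -0.1711  0.012 ] bar in chest [-0.1401 -0.0093  0.03  ]
tcp in chest [-0.21521949  0.82217022  0.21927333] turn z deg 56.83398915173118
```

View pics/chk.png

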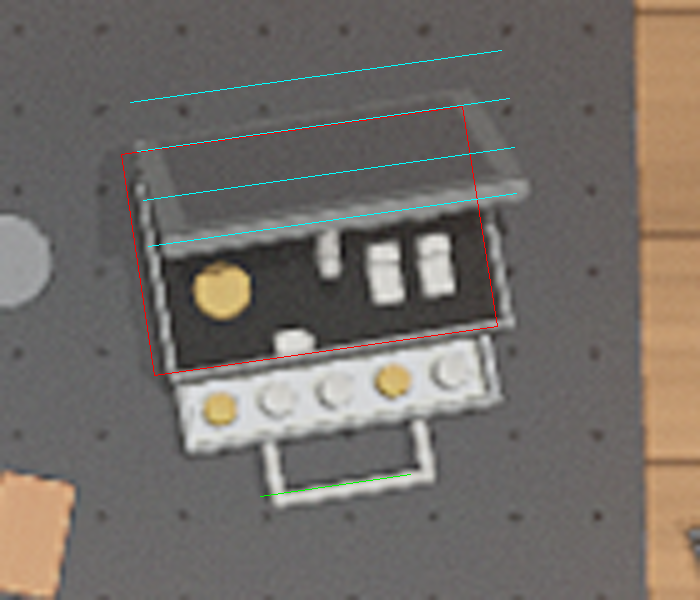

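The overlay shows the true chest about 9 mm further toward −y than the model, with a yaw of about 9.2° (rim from (175,378) to (510,322)). The bar centre is at (355,490). I take the chest centre as (0.616, −0.182), the drawer as about 45 mm out, and the lid as about 0.95 rad. I'll turn the tool so that its y lies along chest x.

apply_moves(fingers=[0,0,0,0,0,0,0,0,0,0,0], travel=[[0,0,0],[0,0,0],[0,0,0],[0,0,0],[0,0,0],[0,0,0],[0,0,0],[0,0,0],[0,0,0],[0,0,0],[0,0.5,0]], rotation=[[0,0,1],[0,0,1],[0,0,1],[0,0,1],[0,0,1],[0,0,1],[0,0,1],[0,0,1],[0,0,1],[0,0,0.3],[0,0,0]])

```text
time: 2.55
tool_pos: [0.3074, 0.616, 0.2315]
tcp_rot: [-2.033, -2.394, 0.002]
wrist_force: [0.2, -0.6, 0.7]
width: -0.001
grip_force: 0.0
```

apply_moves(fingers=[0,0,0,0,0,0,0,0,0,0,0,0], travel=[[-0.8,0,0],[-0.8,0,0],[-0.8,0,0],[-0.8,0,0],[-0.8,0,0],[-0.8,0,0],[-0.8,0,0],[-0.8,0,0],[-0.8,0,0],[-0.8,0,0],[-0.8,0,0],[-0.8,0,0]], rotation=[[0,0,0],[0,0,0],[0,0,0],[0,0,0],[0,0,0],[0,0,0],[0,0,0],[0,0,0],[0,0,0],[0,0,0],[0,0,0],[0,0,0]])

```text
time: 3.75
tool_pos: [0.3867, 0.1407, 0.2317]
tcp_rot: [2.034, 2.393, 0.002]
wrist_force: [0.0, 0.5, -0.5]
width: 0.002
grip_force: 0.0
```

apply_moves(fingers=[0,0,0,0,0,0,0,0,0,0], travel=[[-0.8,0,0],[-0.8,0,0],[-0.8,0,0],[-0.8,0,0],[-0.8,0,0],[-0.8,0,0],[0,-0.4,0],[0,0,0],[0,0,0],[0,0,0]], rotation=[[0,0,0],[0,0,0],[0,0,0],[0,0,0],[0,0,0],[0,0,0],[0,0,0],[0,0,0],[0,0,0],[0,0,0]])

```text
time: 4.75
tool_pos: [0.4058, -0.0975, 0.2315]
tcp_rot: [2.034, 2.393, 0.001]
wrist_force: [0.3, -0.4, -0.4]
width: 0.001
grip_force: 0.0
```

apply_moves(fingers=[0,0,0,0,0,0,0,0,0,0,0], travel=[[-0.8,0,0],[-0.8,0,0],[-0.8,0,0],[0,0,0.7],[0,0,0.7],[0,0,0.7],[0,0,0.7],[0,0,0.7],[0,0,0.3],[0,0,0.2],[0,0,0]], rotation=[[0,0,0],[0,0,0],[0,0,0],[0,0,0],[0,0,0],[0,0,0],[0,0,0],[0,0,0],[0,0,0],[0,0,0],[0,0,0]])

```text
time: 5.85
tool_pos: [0.4243, -0.2154, 0.0301]
tcp_rot: [-2.032, -2.393, 0.001]
wrist_force: [-0.5, 0.5, -0.1]
width: 0.0
grip_force: 0.0
```

```bash
python3 - <<'E'
from h import *
for n,(u,v,w,h) in(("top",(270,130,140,120)),("scene",(160,170,140,110))):
    c=read_camera(n);cv2.imwrite(f"pics/{n}2.png",cv2.resize(c["image"][v:v+h,u:u+w,::-1],None,fx=5,fy=5,interpolation=cv2.INTER_CUBIC))
a=cv2.imread("pics/top2.png");b=cv2.resize(cv2.imread("pics/scene2.png"),(700,550))
cv2.imwrite("pics/both2.png",cv2.resize(np.vstack([a,b]),(360,590)))
print(read_state()["tool_pos"],read_state()["wrist_force"])
E
```

```text
[ 0.42572411 -0.21650417  0.03208835] [ 0.55199612  0.03002941 -0.00694835]
```

View pics/both2.png

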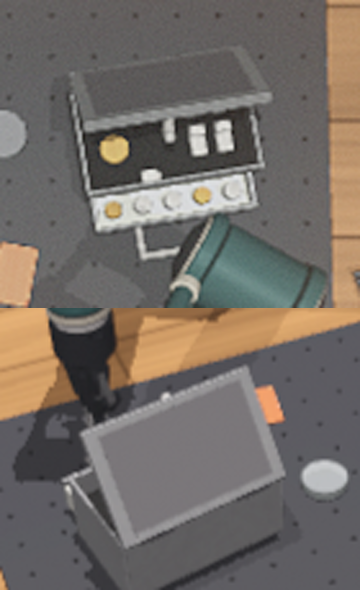

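The gripper stands in front of the bar and clear of the lid, and both bystanders are undisturbed. Now I push the drawer.

apply_moves(fingers=[0,0,0,0,0,0,0,0,0,0], travel=[[0,0.2,0],[0,0.2,0],[0,0.2,0],[0,0.15,0],[0,0.15,0],[0,0.15,0],[0,0.1,0],[0,0.1,0],[0,0,0],[0,0,0]], rotation=[[0,0,0],[0,0,0],[0,0,0],[0,0,0],[0,0,0],[0,0,0],[0,0,0],[0,0,0],[0,0,0],[0,0,0]])

```text
time: 6.95
tool_pos: [0.4856, -0.2064, 0.0311]
tcp_rot: [-2.034, -2.392, 0.002]
wrist_force: [-3.8, -1.0, 3.4]
width: -0.0
grip_force: 2.4
```

apply_moves(fingers=[0,0,0,0,0], travel=[[0,0.1,0],[0,0.1,0],[0,0.05,0],[0,0,0],[0,0,0]], rotation=[[0,0,0],[0,0,0],[0,0,0],[0,0,0],[0,0,0]])

```text
time: 7.45
tool_pos: [0.4992, -0.2042, 0.0312]
tcp_rot: [2.035, 2.392, 0.001]
wrist_force: [-0.2, -0.2, -0.3]
width: 0.001
grip_force: 0.0
```

The force fell to zero, so the drawer probably snapped in. I'll confirm with a gentle push to a hard stop.

apply_moves(fingers=[0,0,0,0], travel=[[0,0.05,0],[0,0.03,0],[0,0,0],[0,0,0]], rotation=[[0,0,0],[0,0,0],[0,0,0],[0,0,0]])

```text
time: 7.85
tool_pos: [0.501, -0.2037, 0.0309]
tcp_rot: [-2.033, -2.391, 0.003]
wrist_force: [-5.8, -1.7, 3.2]
width: 0.005
grip_force: 3.2
```

```bash
python3 - <<'E'
from h import *
a=read_camera("top");b=read_camera("scene")
for n in("scene","top"):
  for t in("drawer_bar","lid_edge","chest_lid_hinge"): print(n,t,[(np.round(x["location"],1).tolist(),round(x["p"],2)) for x in tip_of(n,t)[:2]])
i=cv2.resize(a["image"][130:250,270:410,::-1],None,fx=5,fy=5,interpolation=cv2.INTER_CUBIC)
cv2.imwrite("pics/top3.png",i);print(read_state()["wrist_force"])
E
```

```text
scene drawer_bar []
scene lid_edge [([226.0, 203.5], 0.79), ([336.0, 222.3], 0.17)]
scene chest_lid_hinge [([237.5, 248.7], 0.55)]
top drawer_bar [([342.2, 213.3], 0.42)]
top lid_edge [([335.9, 172.7], 0.75)]
top chest_lid_hinge [([328.9, 151.9], 0.58)]
[-6.26419413 -1.90287125  3.7839302 ]
```

View pics/top3.png

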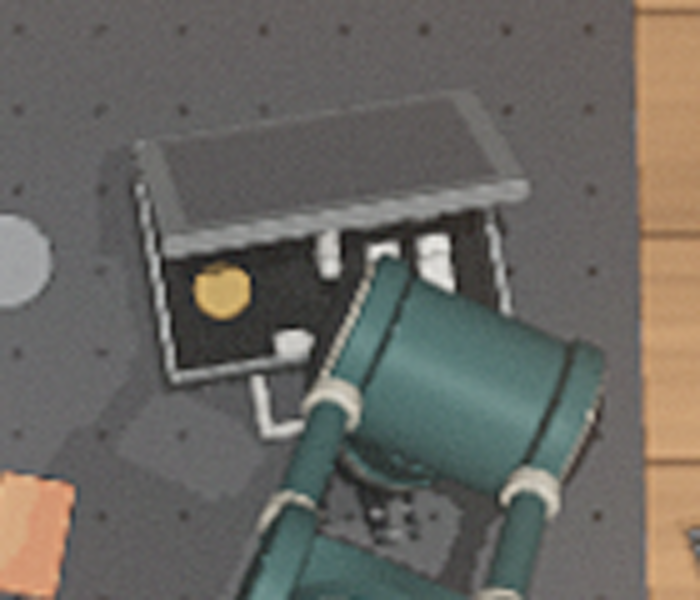

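The tray rim now meets the drawer front, the drawer interior is hidden, and the bar's left end is at (270,432). TCP is at chest x ≈ −0.117, which is the value expected when home. One firmer press will confirm the stop.

apply_moves(fingers=[0,0,0,0], travel=[[0,0.06,0],[0,0.04,0],[0,0,0],[0,0,0]], rotation=[[0,0,0],[0,0,0],[0,0,0],[0,0,0]])

```text
time: 8.65
tool_pos: [0.5014, -0.2035, 0.0307]
tcp_rot: [-2.027, -2.387, 0.013]
wrist_force: [-20.0, -6.1, 13.6]
width: 0.001
grip_force: 10.3
```

Hard stop at 20 N with no motion, so the drawer is home. I retreat and rise.

apply_moves(fingers=[0,0,0,0,0,0,0,0,0,0,0], travel=[[0,-0.3,0],[0,-0.5,0],[0,-0.5,0],[0,0,-0.7],[0,0,-0.8],[0,0,-0.8],[0,0,-0.8],[0,0,-0.8],[0,0,-0.8],[0,0,-0.8],[0,0,0]], rotation=[[0,0,0],[0,0,0],[0,0,0],[0,0,0],[0,0,0],[0,0,0],[0,0,0],[0,0,0],[0,0,0],[0,0,0],[0,0,0]])

```text
time: 9.75
tool_pos: [0.4469, -0.2148, 0.3137]
tcp_rot: [2.027, 2.383, 0.005]
wrist_force: [0.8, -0.1, 0.5]
width: -0.002
grip_force: 0.0
```

```bash
python3 - <<'E'
from h import *
from scipy.optimize import least_squares
o=[]
cs={n:read_camera(n) for n in("top","scene")}
for n in cs:
  for t in("drawer_bar","lid_edge","chest_lid_hinge","chest"):
    l=tip_of(n,t);print(n,t,[(np.round(x["location"],1).tolist(),round(x["p"],2)) for x in l[:2]])
    if l and l[0]["p"]>.5 and not(n=="scene" and t in("drawer_bar","chest")):o.append((n,t,l[0]["location"]))
def pts(v):
    Rz=R.from_euler("z",v[2]).as_matrix();th=v[3];b=np.array([v[0],v[1],.012])
    return {"chest":b,"drawer_bar":b+Rz@[-.099,0,.03],"chest_lid_hinge":b+Rz@[.065,0,.085],
     "lid_edge":b+Rz@[.065-.13*np.cos(th)+.012*np.sin(th),0,.085+.13*np.sin(th)+.012*np.cos(th)]}
f=lambda v:np.r_[np.concatenate([proj(cs[n],pts(v)[t])-l for n,t,l in o]),(v[2]-.16)*100]
r=least_squares(f,[.616,-.18,.16,.95],x_scale=[.01,.01,.1,.1],loss="soft_l1");print(r.x.round(4),f(r.x).round(1),{k:p.round(3).tolist() for k,p in pts(r.x).items()})
v=r.x;p=read_state()["tool_pos"];print("tcp",p,"in chest",R.from_euler("z",-v[2]).apply(p-[v[0],v[1],.012]))
E
```

```text
top drawer_bar []
top lid_edge [([334.4, 173.2], 0.84)]
top chest_lid_hinge [([329.5, 154.0], 0.93)]
top chest [([328.9, 180.2], 0.94)]
scene drawer_bar []
scene lid_edge [([224.1, 206.1], 0.55)]
scene chest_lid_hinge [([241.6, 247.7], 0.58)]
scene chest [([230.1, 255.4], 0.58)]
[ 0.6213 -0.1722  0.1593  0.8618] [ 2.8  0.3 -1.   0.1  0.3  0.3  1.5 -0.4 -0.1  2.  -0.1] {'chest': [0.621, -0.172, 0.012], 'drawer_bar': [0.524, -0.188, 0.042], 'chest_lid_hinge': [0.686, -0.162, 0.097], 'lid_edge': [0.611, -0.174, 0.203]}
tcp [ 0.44297336 -0.21312606  0.30511146] in chest [-0.18259045 -0.01206095  0.29311146]
```

The fit gives a lid angle of about 0.9 rad with its edge near (0.611, −0.175, 0.204), which matches the picture. I move over the lid to behind its edge and come down slightly.

apply_moves(fingers=[0,0,0,0,0,0,0,0,0,0,0], travel=[[0,0.5,0],[0,0.7,0],[0,0.7,0],[0,0.7,0],[0,0.7,0],[0,0.6,0],[0,0.2,0],[0,0,0.6],[0,0,0.6],[0,0,0.5],[0,0,0]], rotation=[[0,0,0],[0,0,0],[0,0,0],[0,0,0],[0,0,0],[0,0,0],[0,0,0],[0,0,0],[0,0,0],[0,0,0],[0,0,0]])

```text
time: 11.35
tool_pos: [0.642, -0.1797, 0.2157]
tcp_rot: [-2.03, -2.386, 0.006]
wrist_force: [-0.5, -0.1, -1.1]
width: 0.0
grip_force: 0.0
```

```bash
python3 - <<'E'
from h import *
b=read_camera("scene")
cv2.imwrite("pics/sc4.png",cv2.resize(b["image"][130:290,140:320,::-1],None,fx=3,fy=3,interpolation=cv2.INTER_CUBIC))
s=read_state();print(s["tool_pos"],s["wrist_force"],R.from_euler("z",-.16).apply(s["tool_pos"]-[.617,-.18,.012]))
E
```

```text
[ 0.64349323 -0.18018262  0.21858627] [-1.25988462 -0.24699344  0.77540196] [ 0.02612574 -0.00440114  0.20658627]
```

View pics/sc4.png

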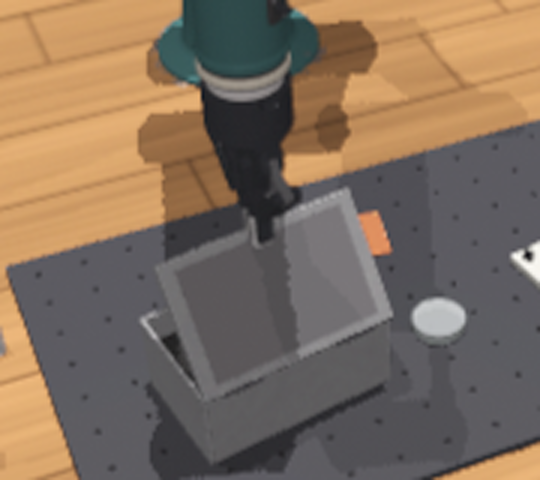

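The fingertips at (262,240) occlude the lid edge, so they stand behind it. Now I sweep forward and down.

apply_moves(fingers=[0,0,0,0,0,0,0,0,0,0,0,0], travel=[[0,0,0.2],[0,0,0.2],[0,-0.13,0.15],[0,-0.13,0.15],[0,-0.13,0.15],[0,-0.13,0.15],[0,-0.13,0.15],[0,-0.13,0.15],[0,-0.13,0.15],[0,-0.13,0.15],[0,-0.13,0.15],[0,-0.13,0.15]], rotation=[[0,0,0],[0,0,0],[0,0,0],[0,0,0],[0,0,0],[0,0,0],[0,0,0],[0,0,0],[0,0,0],[0,0,0],[0,0,0],[0,0,0]])

```text
time: 12.6
tool_pos: [0.5809, -0.1908, 0.1254]
tcp_rot: [-2.035, -2.393, 0.0]
wrist_force: [1.0, -0.1, 2.1]
width: -0.003
grip_force: 1.0
```

apply_moves(fingers=[0,0,0,0,0,0], travel=[[0,0,0.1],[0,0,0.1],[0,0,0.05],[0,0,0.05],[0,0,0],[0,0,0]], rotation=[[0,0,0],[0,0,0],[0,0,0],[0,0,0],[0,0,0],[0,0,0]])

```text
time: 13.2
tool_pos: [0.5806, -0.1906, 0.1102]
tcp_rot: [-2.034, -2.391, 0.001]
wrist_force: [-0.3, -0.4, -0.1]
width: -0.002
grip_force: 0.0
```

apply_moves(fingers=[0,0,0,0,0,0], travel=[[0,0,0.06],[0,0,0.06],[0,0,0.04],[0,0,0],[0,0,0],[0,0,0]], rotation=[[0,0,0],[0,0,0],[0,0,0],[0,0,0],[0,0,0],[0,0,0]])

```text
time: 13.8
tool_pos: [0.5816, -0.1909, 0.1086]
tcp_rot: [2.035, 2.393, -0.0]
wrist_force: [-12.3, 4.6, 27.7]
width: 0.004
grip_force: 14.4
```

Hard stop at z = 0.109, the shut height, with 28 N. I lift off and check.

apply_moves(fingers=[0,0,0,0,0,0,0,0,0,0], travel=[[0,0,-0.3],[0,0,-0.7],[0,0,-0.7],[0,0,-0.7],[0,0,-0.5],[0,-0.7,0],[0,-0.7,0],[0,-0.7,0],[0,0,0],[0,0,0]], rotation=[[0,0,0],[0,0,0],[0,0,0],[0,0,0],[0,0,0],[0,0,0],[0,0,0],[0,0,0],[0,0,0],[0,0,0]])

```text
time: 14.8
tool_pos: [0.4777, -0.2079, 0.2483]
tcp_rot: [2.036, 2.391, 0.001]
wrist_force: [0.0, 0.6, 0.5]
width: 0.002
grip_force: 0.0
```

```bash
python3 - <<'E'
from h import *
a=read_camera("top");b=read_camera("scene")
i=cv2.resize(a["image"][130:250,250:410,::-1],(480,360));j=cv2.resize(b["image"][170:290,150:310,::-1],(320,240))
k=np.zeros((360,320,3),np.uint8);k[:240]=j
cv2.imwrite("pics/end.png",np.hstack([i,k]));print(read_state()["wrist_force"],read_state()["tool_pos"])
E
```

```text
[-0.61090377  0.99181155  0.05158475] [ 0.47877853 -0.20779833  0.24840032]
```

View pics/end.png

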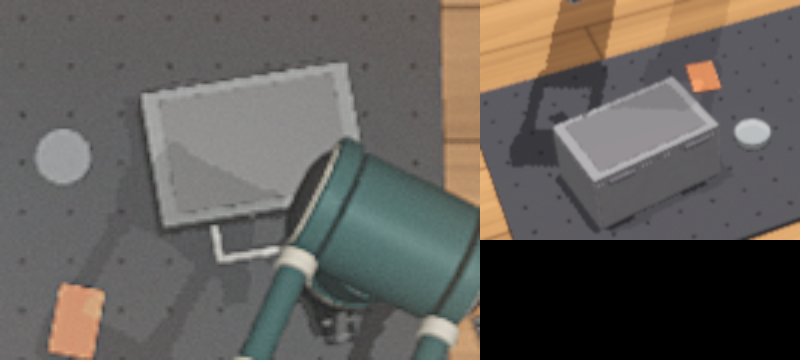

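The lid lies flat with its front edge at about (165–290, 225–205), the drawer is home with only its bar showing at (220,260), and the copper plate and dish have not moved. Handing in.

```bash
python3 -c "
from workcell import *
print(finish_job())"
```

```text
the job is handed in; nothing more can be done
None
```

I pushed the drawer home to a hard stop, then pressed the lid shut past its catch; the last picture shows both closed and the copper plate and dish unmoved, and the job is handed in (no verdict returned).

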